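Wind the bell timer to its stop and set it back to 45 minutes

TASK

The mould has just gone under the press and wants 45 minutes: wind the bell timer clockwise past its top mark (60) until you feel it come firmly against its end stop, but do not strain it, so that the spring is fully wound for the bell. Then turn it back down to 45 minutes, to within a minute, and let go of it. Leave everything else on the bench where it is.

Things in the scene. Friction and masses are not known exactly. Their poses are not given: they have to be found in the camera images.
- timer: the bell timer, screwed to the bench, cannot move: grey case 124 x 124 mm on a dark board, dial facing up, 112 mm across, its top 59 mm above the bench; a bell dome, 43 mm high, beside the case on the own +x side. Origin on the bench, exactly under the vertical knob axis; z up, x towards the bell and the 30 minute line. The dial does not run down during the job: it stays where left
- dial_30 (a point): inner end of the 30 minute line on the dial, 38 mm from the knob axis, 61.5 mm above the bench. Thirteen black lines, one each 5 minutes from 0 to 60, clockwise seen from above, 5 degrees a minute; those at 0, 15, 30, 45, 60 are longer and broader. Minute m lies (m - 30) x 5 degrees clockwise from here; clockwise winds up
- mark_45 (a point): where the pointer tip stands when the timer shows exactly 45 minutes: fixed on the dial, 38 mm from the knob axis, 61.5 mm above the bench; the long 45 line lies just outside it
- mark_60 (a point): where the pointer tip stands at 60 minutes, the top mark: fixed on the dial, 38 mm from the knob axis, 61.5 mm above the bench. Inside the timer a rigid end stop halts the pointer somewhere between 61.5 and 67 minutes: where differs each time; it cannot be seen, only felt
- pointer (a point): tip of the black pointer on the knob's black round skirt (58 mm across, top 69 mm above the bench), 38 mm from the knob axis, 61.5 mm above the bench. Its bearing about the axis is the time shown, and only this counts: the bar grip leads or lags it while being turned. At the start it shows between 26 and 42 minutes
- grip_mid (a point): middle of the knob's black bar grip, on the knob axis, 84.5 mm above the bench: an upright bar 50 mm long (own x), 13 mm thick (own y), 30 mm tall, 15 mm of it above this point and 15 mm below. Own x points along the bar to the end with the white line, which stands over the pointer when the knob is let go. Own z is up
- grip (a joint): how far the bar grip is turned clockwise ahead of the pointer (rad) by the springy coupling in the knob: 0 when let go, 1.2 N m per rad. Turning the timer along takes 0.08 to 0.12 N m (0.06 to 0.10 rad, negative when turning back). At the stop the pointer halts and this grows: from 0.2 rad (0.24 N m) it is firmly against the stop; above 0.38 rad (0.46 N m) the clockwork is strained
- mould: bystander: closed wooden cigar mould, a pale block 110 x 230 x 62 mm; origin at the centre of its underside
- glue_pot: bystander: open white plastic glue pot, 62 mm across and 62 mm tall; origin at the centre of its underside
- knife: bystander: flat steel rolling knife (blade without handle), about 150 x 90 x 6 mm, lying flat; origin near its middle, on the bench
- rolling_board: bystander: dark wooden rolling board 200 x 260 x 22 mm; origin at the centre of its underside
- cigar: bystander: one finished cigar with a paper band, 128 mm long, 17 mm thick, lying on the rolling board; origin at one end, at the underside
- scissors: bystander: scissors lying flat, about 175 x 85 x 8 mm; origin near the pivot, on the bench
- hygrometer: bystander: round brass dial hygrometer lying face up, 72 mm across and 24 mm tall, without any knob; origin at the centre of its underside
- pot_lid: bystander: black screw lid lying flat, 68 mm across and 13 mm tall; origin at the centre of its underside

How it is judged:
On the way:
1. the pointer is past the 60 mark and the timer is held firmly against its end stop (grip twisted more than 0.2 rad ahead) (value of joint grip above 0.2 rad and y of pointer in the frame of timer above -0.0182 m and x of pointer in the frame of timer below -0.03 m), for 0.15 s.
At the end, for the whole second after the job is handed in: The timer, let go, shows 45 minutes to within a minute (pointer tip within 3.3 mm of its 45 place), after having been wound past 60 against its stop (distance between pointer and mark_45 below 0.0033 m); the robot touches nothing.
It fails at once if the clockwork is strained: the grip is twisted more than 0.38 rad (0.46 N m) against the pointer, either way (value of joint grip above 0.38 rad or value of joint grip below -0.38 rad).
It fails at once if a bystander is moved by more than 15 mm (distance of any of mould, glue_pot, knife, rolling_board, cigar, scissors, hygrometer, pot_lid from where it was at the start of the episode above 0.015 m).
It also fails if it takes over 67 s, if anything falls off the work surface, if the arm or the gripper's body presses on something with over 40 N, if the wrist force passes 120 N, or if a joint passes its speed limit or range.

ROBOT

A 7-joint arm with a two-finger parallel gripper is mounted at the origin on the work surface. World frame = base frame: x ahead of the robot, y to its left, z up, the work surface at z = 0. Lengths are in m, angles in rad, forces in N, time in s.
With the tool pointing down it reaches from about 0.425 to 0.875 m from the base axis. Payload 4.7 kg.
Tool frame: the origin (TCP) lies on the centre line of the jaws, within the pads' length; the fingertips stand 19 mm ahead of it and the grasp point (between the pads) is the TCP; z points along the fingers, y is the line along which they close (so a half turn about z gives the same grasp; the last joint's range is limited). The gripper opens to 85 mm and grips with 20 to 120 N. Pads are 22 mm wide; open, the fingers measure 114 mm over their backs; the gripper's body (76 mm by 85 mm) begins 54 mm behind the grasp point. The pads swing forward as they close: fully open they stand 13 mm farther back than shut.
Start: joints at [1.195, 0.321, -0.07, 1.45, 0.023, 1.371, -0.057], TCP at [0.247, -0.601, 0.25] pointing down, gripper open.
Joint ranges: [-2.86, 2.86], [-0.3, 2.09], [-1.38, 1.24], [0.06, 2.45], [-1.56, 4.7], [0.09, 2.05], [-2.69, 2.69]. Speed limits (rad/s): [2.57, 2.57, 3.14, 3.14, 3.14, 3.14, 3.14].

INTERFACE

Orientations are given as a rotation vector (axis times angle).
In Python, from cell import ctrl gives the robot as it stands.
- The arm moves only by the tool jog_arm, never from a script. Its argument "commands" is a list of rows, each a list of 7 numbers: the shift along the tool's x, y, z in m, then the turn, a rotation vector about the tool's x, y, z in degrees, then the closure, from 0 (fully open) to 1 (shut). In form: [[x, y, z, rx, ry, rz, hand], ...]. A call has 1 to 20 rows; each row shifts and turns the commanded pose from where the row before left it, along the tool's axes as they then stand; what a row does not reach is not made up. A row lasts 1/8 s, in which the tool goes at most 62.5 mm and 10.7 degrees, less where a joint would pass 70% of its speed; a pose out of reach is approached as far as the arm can. A call is refused whole if a number of a shift passes 0.0625 or a number of a turn 10.7, either way. A call with a gripper value outside its range is refused whole. The fingers move at their own pace and stop on an object; "grip_force" is the grip in N (left out, the last holds). Time passes only in rows, so rows that do not move let the fingers close. It gives the time, the measured TCP pose, the force, the opening and the grip force at its end, in the units of the state.
- ctrl.sense(): the state, without advancing time (a new reading comes with each control period).
- ctrl.get_image(name): name is "side" or "top"; returns the picture (420x560x3 uint8, red, green, blue); there is no depth.
- ctrl.get_calibration(name): a dict with "mtx" (3x3 intrinsics, pixels), "distortion" ([k1, k2, p1, p2, k3] as OpenCV has them; the pictures are not rectified), "R" (3x3) and "t" (3): a world point X has camera coordinates R X + t. Camera axes: x right, y down, z forward; pixel columns grow to the right and rows downward; lengths in m; the calibration is good to about 2 mm. A picture is of the moment at which its call begins. get_calibration takes no time and is no camera call.
- ctrl.job_done(): hands the job in; it is judged then, once.
The state is a dict: "time_s": time; "joints": joint angles; "qvel": joint speeds; "effort": joint torques, N m; "tool_pos": TCP position; "tcp_rot": TCP orientation; "ft_force": force on the tool from outside, world axes, zero at the start; "wrist_torque": the same for the moment, N m; "grip_width": finger opening in m; "grip_force": force on a finger pad.
Only numpy, scipy, OpenCV 4.12 (cv2) and the standard library are available. Lean on these libraries where they do the work, as an engineer would, in place of code of your own. Each camera call takes 0.05 s, during which the arm holds its last target. There are 200 camera calls.

## Working session

There is one attempt and no reset: what is moved stays moved. The work goes in short steps, Python scripts to look and compute and a tool call to move; the robot and the scene stay as the last step left them, time stands still between calls to the robot, and variables do not carry over. Pictures are saved under pics/ and viewed, at most 10 in all, crops included, and the job is handed in when it is done.

Besides the shell and the picture viewer there is one more tool, called after "Call:" by a JSON object that holds its "fn" and its "kwargs", one argument or row to a line. jog_arm: Moves the arm, as the interface text tells. Its arguments: {"type":"object","properties":{"commands":{"type":"array"},"grip_force":{"type":"number"}},"required":["commands"]}

```bash
ls; mkdir -p pics; python3 - <<'E'
from cell import ctrl
import cv2
s=ctrl.sense()
for k in s: print(k,s[k])
for n in("top","side"):
    cv2.imwrite(f"pics/{n}0.png",cv2.cvtColor(ctrl.get_image(n),cv2.COLOR_RGB2BGR))
    print(ctrl.get_calibration(n))
E
```

```text
pics
time_s 0.0
joints [ 1.19509921  0.32183785 -0.07011574  1.45170175  0.02257643  1.37081915
 -0.05692236]
qvel [-6.43741654e-04  1.02861588e-03  1.37888822e-03 -1.18013063e-03
  9.02748991e-05 -8.32830568e-04  1.60189955e-03]
effort [-2.04200883e-04 -4.93584538e+01 -3.82444365e-01 -3.14329469e+01
  1.30245835e-02  1.14713810e-02 -1.51657639e-05]
tool_pos [ 0.24678251 -0.60076615  0.24920064]
tcp_rot [-3.08021309e+00 -6.08101296e-01  7.06242487e-04]
ft_force [-0.07839276  0.61995216  0.01765662]
wrist_torque [ 0.0490891  -0.0100941  -0.00213145]
grip_force 0.0
grip_width 0.08555826995613806
{'mtx': array([[384.81889636,   0.        , 279.75367558],
       [  0.        , 384.81889636, 210.35457303],
       [  0.        ,   0.        ,   1.        ]]), 'distortion': array([-0.02958066,  0.        ,  0.        ,  0.        ,  0.        ]), 'R': array([[-0.02605637, -0.99952778,  0.01628758],
       [-0.99324783,  0.02404326, -0.11349302],
       [ 0.11304782, -0.01913482, -0.99340528]]), 't': array([0.07505047, 0.57923809, 1.15807286])}
{'mtx': array([[522.29358551,   0.        , 278.24847612],
       [  0.        , 522.29358551, 204.61509263],
       [  0.        ,   0.        ,   1.        ]]), 'distortion': array([-0.01227193,  0.        ,  0.        ,  0.        ,  0.        ]), 'R': array([[-0.72431962, -0.68922842,  0.01803495],
       [-0.50702988,  0.51475451, -0.69133819],
       [ 0.46720636, -0.50989408, -0.7223062 ]]), 't': array([0.43812381, 0.29816483, 1.23441301])}
```

View pics/top0.png

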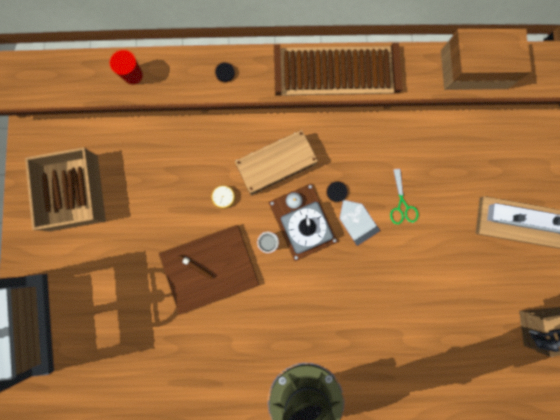

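View pics/side0.png

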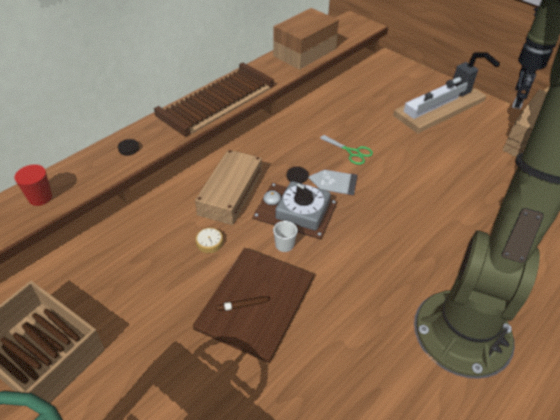

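The top view shows the timer at about (307,228), with its bell at (293,200). The side view shows it at about (303,200). I'll project both onto the dial plane and enlarge.

```bash
cat > h.py <<'E'
from cell import ctrl
import cv2, numpy as np
def cal(n):
    c=ctrl.get_calibration(n); return c["mtx"],c["distortion"],c["R"],c["t"]
def proj(n,X):
    K,d,R,t=cal(n); return cv2.projectPoints(np.float64(X).reshape(-1,3),cv2.Rodrigues(R)[0],t,K,d)[0].reshape(-1,2)
def unproj(n,uv,z):
    K,d,R,t=cal(n); p=cv2.undistortPoints(np.float64(uv).reshape(-1,1,2),K,d).reshape(-1,2)
    r=np.c_[p,np.ones(len(p))]@R; C=-R.T@t
    return C+r*((z-C[2])/r[:,2])[:,None]
def ortho(n,img,c,z,half=.09,N=400):
    # map at plane z: column right = -y, row down = -x (x up)
    g=np.linspace(-half,half,N); Y,X=np.meshgrid(c[1]-g,c[0]-g)
    uv=proj(n,np.c_[X.ravel(),Y.ravel(),np.full(X.size,z)]).reshape(N,N,2).astype(np.float32)
    return cv2.remap(img,uv[...,0],uv[...,1],cv2.INTER_CUBIC)
E
python3 - <<'E'
from h import *
print(unproj("top",[[307,228]],.0615),unproj("side",[[304,199]],.0615))
c=unproj("top",[[307,228]],.0615)[0]
I=[ortho(n,cv2.imread(f"pics/{n}0.png"),c,.0615) for n in("top","side")]
cv2.imwrite("pics/o0.png",np.hstack(I))
E
```

```text
[[ 0.52228068 -0.01945912  0.0615    ]] [[ 0.52112741 -0.01341482  0.0615    ]]
```

View pics/o0.png

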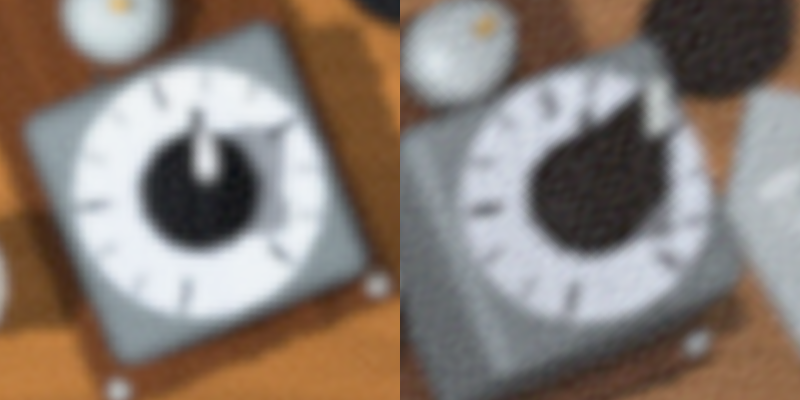

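Left is the top camera, right is the side camera, at 0.45 mm/px. The dial centre is about (200,192) in the top view and (186,196) in the side view. The long lines put the timer yaw near 22°, and the pointer, at (197,115) in the top view, shows about 34 min. Next I'll fit the centre and yaw numerically.

```bash
cat >> h.py <<'E'
def fit(n,img,c0):
    """dial centre (circle fit of white disc) and yaw of the 30 line from line darkness"""
    h=.09;N=720;o=ortho(n,img,c0,.0605,h,N)
    hsv=cv2.cvtColor(o,cv2.COLOR_BGR2HSV)
    v=o.min(2).astype(float)
    th=cv2.threshold(o.min(2),0,255,cv2.THRESH_OTSU)[0]
    def P(c,r,a): # sample
        X=c[0]+r*np.cos(a);Y=c[1]+r*np.sin(a)
        return cv2.remap(o,((c0[1]+h-Y)*(N-1)/(2*h)).astype(np.float32),((c0[0]+h-X)*(N-1)/(2*h)).astype(np.float32),cv2.INTER_LINEAR).min(2).astype(float)
    from scipy.optimize import minimize
    A=np.radians(np.arange(0,360,1))
    f=lambda c:-np.sum(np.median(P(c,np.full((1,360),.0535),A[None]),0)-np.median(P(c,np.full((1,360),.0585),A[None]),0))
    best=min((minimize(f,np.array(c0[:2])+[i,j],method="Nelder-Mead",options=dict(initial_simplex=np.array(c0[:2])+[i,j]+np.array([[0,0],[.004,0],[0,.004]]))) for i in(-.005,0,.005) for j in(-.005,0,.005)),key=lambda r:r.fun)
    c=best.x
    A=np.radians(np.arange(-180,180,.5)); R=np.linspace(.040,.051,8)[:,None]
    prof=P(c,R+0*A,A+0*R).mean(0)
    return c,np.degrees(A),prof,P
def yaw(A,prof):
    s=[]
    ys=np.arange(0,50,.25)
    for y in ys:
        t=np.zeros_like(A)
        for m in range(0,61,5):
            d=(A-(y-(m-30)*5)+180)%360-180
            w=(2. if m%15==0 else 1.); t+=w*np.exp(-.5*(d/2.5)**2)
        t-=t.mean(); s.append(-(t*prof).sum())
    i=int(np.argmax(s)); return ys[i]
E
python3 - <<'E'
from h import *
for n in("top","side"):
    c,A,p,P=fit(n,cv2.imread(f"pics/{n}0.png"),[.5215,-.0165]); y=yaw(A,p)
    print(n,c,y)
    # dark angular centroid of pointer ring r 31.. 38
    R=np.linspace(.031,.037,6)[:,None]; q=P(c,R+0*A,A+0*R).mean(0); w=np.clip(150-q,0,None)
    print([(int(a),int(v)) for a,v in zip(A[::8],q[::8]) if -60<=a<=45])
E
```

```text
top [ 0.52606407 -0.01934256] 22.5
[(-59, 230), (-56, 232), (-52, 151), (-48, 230), (-44, 167), (-40, 220), (-36, 229), (-32, 181), (-28, 230), (-24, 232), (-20, 154), (-16, 229), (-12, 232), (-8, 152), (-4, 230), (0, 162), (4, 217), (8, 229), (12, 186), (16, 230), (20, 232), (24, 154), (28, 229), (32, 232), (36, 153), (40, 230), (44, 157)]
side [ 0.5248448  -0.01404073] 22.0
[(-59, 197), (-56, 201), (-52, 105), (-48, 198), (-44, 110), (-40, 185), (-36, 191), (-32, 36), (-28, 197), (-24, 200), (-20, 48), (-16, 198), (-12, 201), (-8, 102), (-4, 198), (0, 112), (4, 182), (8, 191), (12, 37), (16, 197), (20, 200), (24, 46), (28, 199), (32, 201), (36, 99), (40, 198), (44, 115)]
```

```bash
cat >> h.py <<'E'
from scipy.spatial.transform import Rotation as Ro
def tool(s=None):
    s=s or ctrl.sense(); R=Ro.from_rotvec(s["tcp_rot"]).as_matrix()
    return s,R
def heading(R): return np.degrees(np.arctan2(R[1,0],R[0,0]))  # world angle of tool x
def pointer(P,c,A):
    R=np.linspace(.032,.037,6)[:,None]; a=np.radians(A)
    q=P(c,R+0*a,a+0*R).mean(0); w=np.clip(np.median(q)-30-q,0,None)
    return A,q,w
E
python3 - <<'E'
from h import *
for n in("top","side"):
    c,A,p,P=fit(n,cv2.imread(f"pics/{n}0.png"),[.5215,-.0165])
    A,q,w=pointer(P,c,A); print(n,[(int(a),int(v)) for a,v in zip(A[::8],q[::8]) if -80<=a<=45])
s,R=tool(); print(R.round(4),heading(R))
d=R.T@(np.array([.5255,-.0167,.25])-s["tool_pos"]); print("shift in tool axes",d)
E
```

```text
top [(-80, 160), (-76, 156), (-72, 155), (-68, 155), (-64, 156), (-59, 152), (-56, 150), (-52, 150), (-48, 150), (-44, 154), (-40, 161), (-36, 175), (-32, 194), (-28, 211), (-24, 225), (-20, 230), (-16, 232), (-12, 230), (-8, 221), (-4, 193), (0, 163), (4, 162), (8, 193), (12, 220), (16, 232), (20, 234), (24, 234), (28, 235), (32, 234), (36, 233), (40, 235), (44, 234)]
side [(-80, 62), (-76, 59), (-72, 55), (-68, 52), (-64, 44), (-59, 40), (-56, 41), (-52, 46), (-48, 49), (-44, 52), (-40, 44), (-36, 37), (-32, 36), (-28, 36), (-24, 32), (-20, 47), (-16, 77), (-12, 112), (-8, 126), (-4, 119), (0, 115), (4, 138), (8, 171), (12, 194), (16, 205), (20, 204), (24, 201), (28, 201), (32, 203), (36, 203), (40, 205), (44, 206)]
[[ 9.25e-01  3.80e-01 -7.00e-04]
 [ 3.80e-01 -9.25e-01  1.50e-03]
 [-1.00e-04 -1.70e-03 -1.00e+00]] 22.33532093223849
shift in tool axes [ 4.79794028e-01 -4.34413138e-01  3.09297113e-05]
```

Call:
{"fn": "jog_arm", "kwargs": {
  "commands": [
    [0.04, -0.0362, 0, 0, 0, 1.7, 0],
    [0.04, -0.0362, 0, 0, 0, 1.7, 0],
    [0.039, -0.0375, 0, 0, 0, 1.7, 0],
    [0.038, -0.039, 0, 0, 0, 1.7, 0],
    [0.037, -0.0405, 0, 0, 0, 1.7, 0],
    [0.036, -0.0415, 0, 0, 0, 1.7, 0],
    [0.035, -0.0425, 0, 0, 0, 1.7, 0],
    [0.034, -0.0435, 0, 0, 0, 1.7, 0],
    [0.033, -0.044, 0, 0, 0, 1.7, 0],
    [0.032, -0.045, 0, 0, 0, 1.7, 0],
    [0.03, -0.045, 0, 0, 0, 1.7, 0],
    [0.02, -0.03, 0, 0, 0, 1.7, 0],
    [0, 0, 0, 0, 0, 0, 0],
    [0, 0, 0, 0, 0, 0, 0]
  ]
}}

```text
time_s: 1.85
tool_pos: [0.5405, -0.0373, 0.2498]
tcp_rot: [3.141, 0.052, -0.002]
ft_force: [-0.0, -0.9, -0.1]
grip_width: 0.0855
grip_force: 0.0
```

```bash
cat > st.py <<'E'
from h import *
s,R=tool(); print("t",s["time_s"],"pos",s["tool_pos"].round(4),"j",s["joints"].round(3),"F",s["ft_force"].round(2),"M",s["wrist_torque"].round(3),"w",round(s["grip_width"],4),"gf",round(s["grip_force"],1),"head",heading(R).round(2),"z",R[:,2].round(3))
print("shift to axis",(R.T@(np.array([.5255,-.0167,s["tool_pos"][2]])-s["tool_pos"])).round(4))
E
python3 st.py
```

```text
t 1.85 pos [ 0.5405 -0.0373  0.2498] j [ 0.551  0.128 -0.575  1.704  0.072  1.332 -1.574] F [-0.05 -0.94 -0.12] M [-0.032  0.005  0.037] w 0.0855 gf 0.0 head 1.91 z [-0.001 -0.001 -1.   ]
shift to axis [-0.0143 -0.0211  0.    ]
```

Call:
{"fn": "jog_arm", "kwargs": {
  "commands": [
    [-0.0143, -0.0211, 0, 0, 0, 0, 0],
    [0, 0, 0, 0, 0, -10, 0],
    [0, 0, 0, 0, 0, -10, 0],
    [0, 0, 0, 0, 0, -10, 0],
    [0, 0, 0, 0, 0, -10, 0],
    [0, 0, 0, 0, 0, -10, 0],
    [0, 0, 0, 0, 0, -10, 0],
    [0, 0, 0, 0, 0, -10, 0],
    [0, 0, 0, 0, 0, -10, 0],
    [0, 0, 0, 0, 0, -10, 0],
    [0, 0, 0, 0, 0, -10, 0],
    [0, 0, 0, 0, 0, -10, 0],
    [0, 0, 0, 0, 0, -10, 0],
    [0, 0, 0, 0, 0, -10, 0],
    [0, 0, 0, 0, 0, -10, 0],
    [0, 0, 0, 0, 0, -10, 0],
    [0, 0, 0, 0, 0, -10, 0],
    [0, 0, 0, 0, 0, -10, 0],
    [0, 0, 0, 0, 0, -10, 0],
    [0, 0, 0, 0, 0, 0, 0]
  ]
}}

```text
time_s: 4.35
tool_pos: [0.5251, -0.0161, 0.2503]
tcp_rot: [0.048, -3.141, 0.001]
ft_force: [-0.2, -0.3, 0.2]
grip_width: 0.0851
grip_force: 0.0
```

```bash
python3 st.py
```

```text
t 4.35 pos [ 0.5251 -0.0161  0.2503] j [ 0.704  0.107 -0.767  1.736  0.077  1.33   1.523] F [-0.2  -0.34  0.16] M [ 0.001  0.009 -0.014] w 0.0851 gf 0.0 head -178.23 z [-0.    -0.001 -1.   ]
shift to axis [-0.0004 -0.0006  0.    ]
```

Call:
{"fn": "jog_arm", "kwargs": {
  "commands": [
    [0, 0, 0.05, 0, 0, 0, 0],
    [0, 0, 0.05, 0, 0, 0, 0],
    [0, 0, 0.035, 0, 0, 0, 0],
    [0, 0, 0.015, 0, 0, 0, 0],
    [0, 0, 0.007, 0, 0, 0, 0],
    [0, 0, 0, 0, 0, 0, 0],
    [0, 0, 0, 0, 0, 0, 0.3],
    [0, 0, 0, 0, 0, 0, 0.5]
  ],
  "grip_force": 20
}}

```text
time_s: 5.35
tool_pos: [0.5266, -0.0159, 0.0942]
tcp_rot: [-0.053, 3.139, -0.001]
ft_force: [0.2, -0.9, 0.1]
grip_width: 0.0512
grip_force: 0.0
```

```bash
python3 st.py; python3 - <<'E'
from h import *
I=[]
for n in("top","side"):
    im=cv2.cvtColor(ctrl.get_image(n),cv2.COLOR_RGB2BGR); cv2.imwrite(f"pics/{n}1.png",im); I.append(ortho(n,im,[.5255,-.0167],.0845))
cv2.imwrite("pics/o1.png",np.hstack(I))
E
```

```text
t 5.35 pos [ 0.5266 -0.0159  0.0942] j [ 0.645  0.276 -0.744  1.913  0.217  1.032  1.412] F [ 0.16 -0.93  0.14] M [-0.022  0.042 -0.025] w 0.0512 gf 0.0 head -178.08 z [ 0.002 -0.001 -1.   ]
shift to axis [ 0.0012 -0.0008 -0.    ]
```

View pics/o1.png

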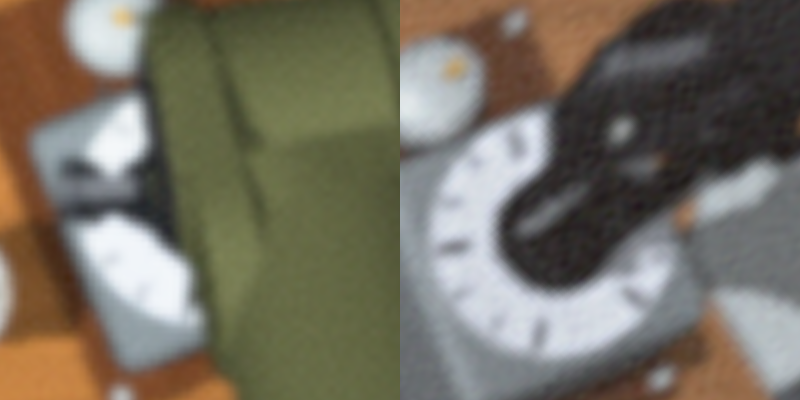

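The gripper straddles the knob, with a finger over the left of the dial at (100,190) in the top view, and no contact force shows. Next is a gentle close.

Call:
{"fn": "jog_arm", "kwargs": {
  "commands": [
    [0, 0, 0, 0, 0, 0, 0.7],
    [0, 0, 0, 0, 0, 0, 0.8],
    [0, 0, 0, 0, 0, 0, 1],
    [0, 0, 0, 0, 0, 0, 1],
    [0, 0, 0, 0, 0, 0, 1]
  ],
  "grip_force": 20
}}

```text
time_s: 6.08
tool_pos: [0.5259, -0.0169, 0.0935]
tcp_rot: [0.052, -3.141, 0.002]
ft_force: [-1.4, -3.7, 3.6]
grip_width: 0.0127
grip_force: 23.7
```

```bash
python3 st.py
```

```text
t 6.075 pos [ 0.5259 -0.0169  0.0935] j [ 0.645  0.277 -0.743  1.914  0.219  1.033  1.412] F [-1.39 -3.7   3.62] M [-0.936  0.378  0.019] w 0.0127 gf 23.7 head -178.11 z [-0.    -0.001 -1.   ]
shift to axis [ 0.0004  0.0002 -0.    ]
```

Call:
{"fn": "jog_arm", "kwargs": {
  "commands": [
    [0, -0.0007, 0, 0, 0, 0, 1],
    [0, 0, 0, 0, 0, 0, 1],
    [0, 0, 0, 0, 0, 3, 1],
    [0, 0, 0, 0, 0, 3, 1],
    [0, 0, 0, 0, 0, 3, 1],
    [0, 0, 0, 0, 0, 3, 1],
    [0, 0, 0, 0, 0, 3, 1],
    [0, 0, 0, 0, 0, 0, 1]
  ],
  "grip_force": 60
}}

```text
time_s: 7.08
tool_pos: [0.526, -0.0166, 0.0935]
tcp_rot: [0.357, 3.121, -0.001]
ft_force: [-1.7, -3.5, 4.6]
grip_width: 0.0116
grip_force: 63.1
```

```bash
python3 st.py
```

```text
t 7.075 pos [ 0.526  -0.0166  0.0935] j [ 0.612  0.268 -0.704  1.915  0.202  1.03   1.164] F [-1.68 -3.55  4.57] M [-0.71   0.552  0.059] w 0.0116 gf 63.1 head 166.94 z [-0. -0. -1.]
shift to axis [ 0.0004 -0.0002  0.    ]
```

Call:
{"fn": "jog_arm", "kwargs": {
  "commands": [
    [0, 0, 0, 0, 0, 6, 1],
    [0, 0, 0, 0, 0, 6, 1],
    [0, 0, 0, 0, 0, 6, 1],
    [0, 0, 0, 0, 0, 6, 1],
    [0, 0, 0, 0, 0, 6, 1],
    [0, 0, 0, 0, 0, 6, 1],
    [0, 0, 0, 0, 0, 6, 1],
    [0, 0, 0, 0, 0, 6, 1],
    [0, 0, 0, 0, 0, 6, 1],
    [0, 0, 0, 0, 0, 6, 1],
    [0, 0, 0, 0, 0, 6, 1],
    [0, 0, 0, 0, 0, 6, 1],
    [0, 0, 0, 0, 0, 6, 1],
    [0, 0, 0, 0, 0, 6, 1],
    [0, 0, 0, 0, 0, 6, 1],
    [0, 0, 0, 0, 0, 4, 1],
    [0, 0, 0, 0, 0, 3, 1],
    [0, 0, 0, 0, 0, 0, 1]
  ]
}}

```text
time_s: 9.32
tool_pos: [0.5276, -0.0159, 0.0936]
tcp_rot: [2.572, 1.802, 0.005]
ft_force: [5.3, -1.2, -0.6]
grip_width: 0.0117
grip_force: 62.4
```

```bash
python3 st.py
```

```text
t 9.325 pos [ 0.5276 -0.0159  0.0936] j [ 0.412  0.231 -0.477  1.92   0.124  1.015 -0.468] F [ 5.29 -1.21 -0.63] M [-0.394 -0.919  0.142] w 0.0117 gf 62.4 head 70.03 z [ 0.004  0.001 -1.   ]
shift to axis [-0.0015 -0.0017 -0.    ]
```

Call:
{"fn": "jog_arm", "kwargs": {
  "commands": [
    [0, 0, 0, 0, 0, 4, 1],
    [0, 0, 0, 0, 0, 4, 1],
    [0, 0, 0, 0, 0, 4, 1],
    [0, 0, 0, 0, 0, 4, 1],
    [0, 0, 0, 0, 0, 4, 1],
    [0, 0, 0, 0, 0, 0, 1],
    [0, 0, 0, 0, 0, 0, 1]
  ]
}}

```text
time_s: 10.2
tool_pos: [0.5279, -0.0161, 0.0936]
tcp_rot: [2.845, 1.328, 0.007]
ft_force: [4.9, -1.7, -1.6]
grip_width: 0.0117
grip_force: 62.2
```

```bash
python3 st.py
```

```text
t 10.2 pos [ 0.5279 -0.0161  0.0936] j [ 0.375  0.226 -0.435  1.921  0.111  1.013 -0.807] F [ 4.91 -1.73 -1.58] M [-0.489 -1.122  0.165] w 0.0117 gf 62.2 head 50.04 z [ 0.005  0.001 -1.   ]
shift to axis [-0.002  -0.0015 -0.    ]
```

Call:
{"fn": "jog_arm", "kwargs": {
  "commands": [
    [0, 0, 0, 0, 0, 3, 1],
    [0, 0, 0, 0, 0, 2, 1],
    [0, 0, 0, 0, 0, 0, 1],
    [0, 0, 0, 0, 0, 0, 1]
  ]
}}

```text
time_s: 10.7
tool_pos: [0.528, -0.0162, 0.0936]
tcp_rot: [2.901, 1.203, 0.007]
ft_force: [5.8, -2.1, -1.8]
grip_width: 0.0119
grip_force: 62.1
```

```bash
python3 st.py
```

```text
t 10.7 pos [ 0.528  -0.0162  0.0936] j [ 0.366  0.225 -0.425  1.922  0.109  1.012 -0.892] F [ 5.8  -2.13 -1.8 ] M [-0.504 -1.214  0.143] w 0.0119 gf 62.1 head 45.04 z [ 0.005  0.    -1.   ]
shift to axis [-0.0021 -0.0014 -0.    ]
```

Call:
{"fn": "jog_arm", "kwargs": {
  "commands": [
    [0, 0, 0, 0, 0, 3, 1],
    [0, 0, 0, 0, 0, 2, 1],
    [0, 0, 0, 0, 0, 0, 1],
    [0, 0, 0, 0, 0, 0, 1]
  ]
}}

```text
time_s: 11.2
tool_pos: [0.5281, -0.0163, 0.0936]
tcp_rot: [2.951, 1.075, 0.007]
ft_force: [5.5, -1.8, -1.6]
grip_width: 0.0121
grip_force: 62.1
```

```bash
python3 st.py; python3 st.py|head -1|cut -c120-
```

```text
t 11.2 pos [ 0.5281 -0.0163  0.0936] j [ 0.357  0.224 -0.415  1.922  0.106  1.012 -0.976] F [ 5.51 -1.8  -1.64] M [-0.603 -1.208  0.07 ] w 0.0121 gf 62.1 head 40.03 z [ 0.005  0.    -1.   ]
shift to axis [-0.0022 -0.0013 -0.    ]
03 -1.208  0.07 ] w 0.0121 gf 62.1 head 40.03 z [ 0.005  0.    -1.   ]
```

Call:
{"fn": "jog_arm", "kwargs": {
  "commands": [
    [0, 0, 0, 0, 0, 3, 1],
    [0, 0, 0, 0, 0, 1, 1],
    [0, 0, 0, 0, 0, 0, 1],
    [0, 0, 0, 0, 0, 0, 1]
  ]
}}

```text
time_s: 11.7
tool_pos: [0.5281, -0.0164, 0.0936]
tcp_rot: [2.986, 0.971, 0.008]
ft_force: [5.0, -2.5, -1.3]
grip_width: 0.0122
grip_force: 62.1
```

```bash
python3 st.py
```

```text
t 11.7 pos [ 0.5281 -0.0164  0.0936] j [ 0.35   0.223 -0.407  1.922  0.104  1.011 -1.044] F [ 5.   -2.54 -1.35] M [-0.525 -1.238  0.097] w 0.0122 gf 62.1 head 36.03 z [ 0.005  0.    -1.   ]
shift to axis [-0.0023 -0.0013 -0.    ]
```

```bash
cat > mz.py <<'E'
from h import *
m=[]
for i in range(6):
    m.append(np.r_[ctrl.sense()["wrist_torque"],ctrl.sense()["effort"][6]]); ctrl.get_image("side")
s,R=tool();h=heading(R); print("t",s["time_s"],"Mz",np.mean([x[2] for x in m]).round(3),"sd",np.std([x[2] for x in m]).round(3),"e7",np.mean([x[3] for x in m]).round(3),"head",h.round(2),"bar min",(30+(22.25-(h-180))/5).round(2),"pos",s["tool_pos"].round(4),"w",round(s["grip_width"],4))
E
python3 mz.py
```

```text
t 12.0 Mz 0.109 sd 0.012 e7 -0.106 head 36.03 bar min 63.24 pos [ 0.5281 -0.0164  0.0937] w 0.0117
```

Call:
{"fn": "jog_arm", "kwargs": {
  "commands": [
    [0, 0, 0, 0, 0, 3, 1],
    [0, 0, 0, 0, 0, 1, 1],
    [0, 0, 0, 0, 0, 0, 1]
  ]
}}

```text
time_s: 12.38
tool_pos: [0.5282, -0.0164, 0.0936]
tcp_rot: [3.019, 0.866, 0.008]
ft_force: [5.3, -2.4, -1.6]
grip_width: 0.012
grip_force: 62.1
```

```bash
python3 mz.py
```

```text
t 12.675 Mz 0.099 sd 0.038 e7 -0.115 head 32.03 bar min 64.04 pos [ 0.5282 -0.0164  0.0937] w 0.0118
```

Call:
{"fn": "jog_arm", "kwargs": {
  "commands": [
    [0, 0, 0, 0, 0, 3, 1],
    [0, 0, 0, 0, 0, 1, 1],
    [0, 0, 0, 0, 0, 0, 1]
  ]
}}

```text
time_s: 13.05
tool_pos: [0.5282, -0.0165, 0.0936]
tcp_rot: [3.047, 0.76, 0.008]
ft_force: [6.3, -2.9, -1.9]
grip_width: 0.012
grip_force: 62.1
```

```bash
python3 mz.py
```

```text
t 13.35 Mz 0.113 sd 0.02 e7 -0.115 head 28.03 bar min 64.84 pos [ 0.5282 -0.0165  0.0936] w 0.0118
```

Call:
{"fn": "jog_arm", "kwargs": {
  "commands": [
    [0, 0, 0, 0, 0, 3, 1],
    [0, 0, 0, 0, 0, 1, 1],
    [0, 0, 0, 0, 0, 0, 1]
  ]
}}

```text
time_s: 13.72
tool_pos: [0.5282, -0.0166, 0.0937]
tcp_rot: [3.072, 0.653, 0.008]
ft_force: [5.8, -2.7, -2.8]
grip_width: 0.0118
grip_force: 62.1
```

```bash
python3 mz.py
```

```text
t 14.025 Mz 0.096 sd 0.021 e7 -0.115 head 24.03 bar min 65.64 pos [ 0.5282 -0.0166  0.0937] w 0.0121
```

Call:
{"fn": "jog_arm", "kwargs": {
  "commands": [
    [0, 0, 0, 0, 0, 3, 1],
    [0, 0, 0, 0, 0, 1, 1],
    [0, 0, 0, 0, 0, 0, 1]
  ]
}}

```text
time_s: 14.4
tool_pos: [0.5282, -0.0167, 0.0936]
tcp_rot: [3.093, 0.546, 0.008]
ft_force: [5.9, -2.7, -2.0]
grip_width: 0.0119
grip_force: 62.1
```

```bash
python3 mz.py
```

```text
t 14.7 Mz 0.122 sd 0.016 e7 -0.139 head 20.03 bar min 66.44 pos [ 0.5282 -0.0167  0.0936] w 0.0114
```

Call:
{"fn": "jog_arm", "kwargs": {
  "commands": [
    [0, 0, 0, 0, 0, 2, 1],
    [0, 0, 0, 0, 0, 2, 1],
    [0, 0, 0, 0, 0, 0, 1]
  ]
}}

```text
time_s: 15.08
tool_pos: [0.5283, -0.0168, 0.0937]
tcp_rot: [3.11, 0.438, 0.008]
ft_force: [5.0, -2.6, -2.3]
grip_width: 0.012
grip_force: 62.1
```

```bash
python3 mz.py
```

```text
t 15.375 Mz 0.213 sd 0.02 e7 -0.227 head 16.04 bar min 67.24 pos [ 0.5282 -0.0168  0.0937] w 0.0119
```

Call:
{"fn": "jog_arm", "kwargs": {
  "commands": [
    [0, 0, 0, 0, 0, 2, 1],
    [0, 0, 0, 0, 0, 2, 1],
    [0, 0, 0, 0, 0, 1, 1],
    [0, 0, 0, 0, 0, 0, 1]
  ]
}}

```text
time_s: 15.88
tool_pos: [0.5283, -0.0169, 0.0937]
tcp_rot: [3.126, 0.302, 0.008]
ft_force: [6.2, -3.2, -1.9]
grip_width: 0.0119
grip_force: 62.1
```

```bash
python3 mz.py
```

```text
t 16.175 Mz 0.29 sd 0.014 e7 -0.318 head 11.06 bar min 68.24 pos [ 0.5283 -0.0169  0.0936] w 0.0116
```

Call:
{"fn": "jog_arm", "kwargs": {
  "commands": [
    [0, 0, 0, 0, 0, 1.5, 1],
    [0, 0, 0, 0, 0, 0, 1],
    [0, 0, 0, 0, 0, 0, 1],
    [0, 0, 0, 0, 0, 0, 1]
  ]
}}

```text
time_s: 16.68
tool_pos: [0.5283, -0.0169, 0.0936]
tcp_rot: [3.13, 0.262, 0.008]
ft_force: [6.1, -3.3, -2.3]
grip_width: 0.0116
grip_force: 62.1
```

```bash
python3 mz.py
```

```text
t 16.975 Mz 0.343 sd 0.029 e7 -0.338 head 9.57 bar min 68.54 pos [ 0.5283 -0.0169  0.0937] w 0.0119
```

Call:
{"fn": "jog_arm", "kwargs": {
  "commands": [
    [0, 0, 0, 0, 0, -4, 1],
    [0, 0, 0, 0, 0, -6.5, 1],
    [0, 0, 0, 0, 0, -6.5, 1],
    [0, 0, 0, 0, 0, -6.5, 1],
    [0, 0, 0, 0, 0, -6.5, 1],
    [0, 0, 0, 0, 0, -6.5, 1],
    [0, 0, 0, 0, 0, -6.5, 1],
    [0, 0, 0, 0, 0, -6.5, 1],
    [0, 0, 0, 0, 0, -6.5, 1],
    [0, 0, 0, 0, 0, -6.5, 1],
    [0, 0, 0, 0, 0, -6.5, 1],
    [0, 0, 0, 0, 0, -6.5, 1],
    [0, 0, 0, 0, 0, -6.5, 1],
    [0, 0, 0, 0, 0, -6.5, 1],
    [0, 0, 0, 0, 0, -6.5, 1],
    [0, 0, 0, 0, 0, -6.5, 1],
    [0, 0, 0, 0, 0, -6.5, 1],
    [0, 0, 0, 0, 0, -5, 1],
    [0, 0, 0, 0, 0, -4, 1],
    [0, 0, 0, 0, 0, 0, 1]
  ]
}}

```text
time_s: 19.48
tool_pos: [0.5264, -0.016, 0.0936]
tcp_rot: [1.415, 2.804, 0.002]
ft_force: [0.6, -1.0, 2.8]
grip_width: 0.0122
grip_force: 62.8
```

```bash
python3 mz.py
```

```text
t 19.775 Mz -0.098 sd 0.024 e7 0.145 head 126.43 bar min 45.16 pos [ 0.5265 -0.016   0.0936] w 0.0121
```

Call:
{"fn": "jog_arm", "kwargs": {
  "commands": [
    [0, 0, 0, 0, 0, -3, 1],
    [0, 0, 0, 0, 0, -2.8, 1],
    [0, 0, 0, 0, 0, 0, 1],
    [0, 0, 0, 0, 0, 0, 1]
  ]
}}

```text
time_s: 20.27
tool_pos: [0.5263, -0.0161, 0.0935]
tcp_rot: [1.273, 2.872, 0.001]
ft_force: [2.4, 1.3, 4.3]
grip_width: 0.0119
grip_force: 63.0
```

```bash
python3 mz.py
```

```text
t 20.575 Mz -0.072 sd 0.045 e7 0.09 head 132.24 bar min 44.0 pos [ 0.5263 -0.0161  0.0935] w 0.0119
```

Call:
{"fn": "jog_arm", "kwargs": {
  "commands": [
    [0, 0, 0, 0, 0, 0, 0.7],
    [0, 0, 0, 0, 0, 0, 0.4],
    [0, 0, 0, 0, 0, 0, 0],
    [0, 0, 0, 0, 0, 0, 0],
    [0, 0, 0, 0, 0, 0, 0],
    [0, 0, -0.03, 0, 0, 0, 0],
    [0, 0, -0.05, 0, 0, 0, 0],
    [0, 0, -0.05, 0, 0, 0, 0],
    [0, 0, -0.03, 0, 0, 0, 0]
  ]
}}

```text
time_s: 21.7
tool_pos: [0.5268, -0.0164, 0.2562]
tcp_rot: [1.27, 2.87, 0.001]
ft_force: [1.0, -0.8, -0.3]
grip_width: 0.0855
grip_force: 0.0
```

```bash
python3 st.py; python3 - <<'E'
from h import *
s,R=tool(); print("tool-axis step for world -y 0.25:",R.T@np.array([0,-.25,0]), R.T@np.array([.05,-.3,0]))
E
```

```text
t 21.7 pos [ 0.5268 -0.0164  0.2562] j [ 0.581  0.09  -0.633  1.73   0.056  1.336  0.675] F [ 1.01 -0.79 -0.31] M [ 0.03  -0.011 -0.011] w 0.0855 gf 0.0 head 132.24 z [ 0.003 -0.001 -1.   ]
shift to axis [ 0.0006 -0.0012 -0.    ]
tool-axis step for world -y 0.25: [-0.18508388 -0.16805926  0.00020914] [-0.25571223 -0.16465443  0.00041816]
```

Call:
{"fn": "jog_arm", "kwargs": {
  "commands": [
    [-0.043, -0.0275, 0, 0, 0, 0, 0],
    [-0.043, -0.0275, 0, 0, 0, 0, 0],
    [-0.043, -0.0275, 0, 0, 0, 0, 0],
    [-0.043, -0.0275, 0, 0, 0, 0, 0],
    [-0.043, -0.0275, 0, 0, 0, 0, 0],
    [-0.043, -0.0275, 0, 0, 0, 0, 0],
    [0, 0, 0, 0, 0, 0, 0],
    [0, 0, 0, 0, 0, 0, 0]
  ]
}}

```text
time_s: 22.7
tool_pos: [0.5773, -0.3177, 0.2529]
tcp_rot: [-1.271, -2.872, -0.002]
ft_force: [-0.3, 0.4, 0.0]
grip_width: 0.0854
grip_force: 0.0
```

```bash
python3 - <<'E'
from h import *
I=[]
for n in("top","side"):
    im=np.mean([ctrl.get_image(n).astype(float) for _ in range(4)],0).astype(np.uint8)
    im=cv2.cvtColor(im,cv2.COLOR_RGB2BGR); cv2.imwrite(f"pics/{n}2.png",im)
    c,A,p,P=fit(n,im,[.5255,-.0167]); print(n,c,yaw(A,p))
    A,q,w=pointer(P,c,A); print([(int(a),int(v)) for a,v in zip(A[::6],q[::6]) if -100<=a<=0])
    I.append(ortho(n,im,c,.0615,.065))
cv2.imwrite("pics/o2.png",np.hstack(I))
E
```

```text
top [ 0.5259801  -0.01924992] 22.5
[(-99, 226), (-96, 223), (-93, 218), (-90, 209), (-87, 195), (-84, 179), (-81, 165), (-78, 159), (-75, 156), (-72, 156), (-69, 156), (-66, 153), (-63, 150), (-59, 143), (-57, 135), (-54, 136), (-51, 153), (-48, 181), (-45, 205), (-42, 219), (-39, 226), (-36, 229), (-33, 229), (-29, 230), (-27, 231), (-24, 232), (-21, 234), (-18, 235), (-14, 235), (-12, 236), (-9, 237), (-6, 237), (-3, 238), (0, 239)]
side [ 0.52469167 -0.01367501] 22.5
[(-99, 193), (-96, 189), (-93, 182), (-90, 166), (-87, 146), (-84, 126), (-81, 111), (-78, 104), (-75, 102), (-72, 100), (-69, 95), (-66, 85), (-63, 73), (-59, 57), (-57, 46), (-54, 41), (-51, 41), (-48, 49), (-45, 73), (-42, 110), (-39, 138), (-36, 163), (-33, 178), (-29, 181), (-27, 181), (-24, 180), (-21, 181), (-18, 185), (-14, 188), (-12, 189), (-9, 192), (-6, 194), (-3, 198), (0, 202)]
```

View pics/o2.png

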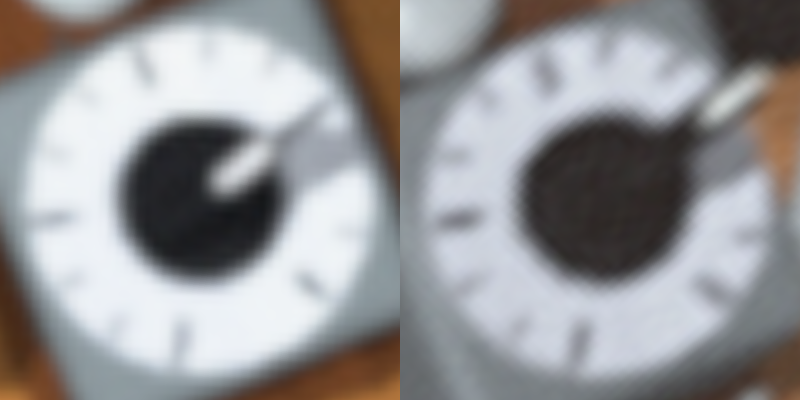

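Top: the pointer merges with the 45 line near (300,120), and the white line runs from (212,190) to (275,145), a bearing of about -54°. The 45 line should lie at -52.6°. I'll check the white line numerically on the bar-top plane.

```bash
python3 - <<'E'
from h import *
from scipy.optimize import minimize
for n in("top","side"):
    im=cv2.imread(f"pics/{n}2.png"); c,A,p,P=fit(n,im,[.5255,-.0167])
    N=720;h=.05;o=ortho(n,im,c,.0995,h,N).min(2).astype(np.float32)
    def S(a,off,r):
        X=r*np.cos(a)-off*np.sin(a);Y=r*np.sin(a)+off*np.cos(a)
        return cv2.remap(o,((h-Y)*(N-1)/(2*h)).astype(np.float32)[None],((h-X)*(N-1)/(2*h)).astype(np.float32)[None],1)[0]
    offs=np.arange(-.007,.0071,.00025); a=np.radians(-53)
    pts=[]
    for r in np.arange(.004,.024,.001):
        v=np.array([S(a,f,np.array([r]))[0] for f in offs]); 
        w=np.clip(v-(v.min()+.5*(v.max()-v.min())),0,None); pts.append((r,(w*offs).sum()/w.sum(),v.max()-max(v[0],v[-1])))
    pts=np.array(pts); print(n,(pts*[1000,1000,1]).round(1).tolist())
    g=pts[pts[:,2]>60]; 
    if len(g)>3: k=np.polyfit(g[:,0],g[:,1],1); print("dir",-53+np.degrees(np.arctan(k[0])),"offset mm",k[1]*1e3)
    # 45 and pointer ring, 45 line at outer radii
    for lo,hi in((.030,.0335),(.034,.0375),(.041,.047),(.046,.051)):
        R=np.linspace(lo,hi,6)[:,None];q=P(c,R+0*A,np.radians(A)+0*R).mean(0);m=(A>-70)&(A<-40)
        q=q[m];B=A[m];i=q.argmin();print("ring",lo,"min at",B[i],int(q[i]))
E
```

```text
top [[4.0, 0.2, 105.0], [5.0, 0.1, 118.6], [6.0, 0.1, 122.1], [7.0, 0.2, 123.7], [8.0, 0.1, 128.0], [9.0, 0.1, 132.5], [10.0, 0.1, 134.0], [11.0, 0.1, 135.1], [12.0, 0.2, 133.4], [13.0, 0.2, 130.0], [14.0, 0.2, 127.5], [15.0, 0.2, 130.4], [16.0, 0.3, 130.8], [17.0, 0.4, 125.5], [18.0, 0.4, 115.7], [19.0, 0.5, 106.6], [20.0, 0.6, 91.9], [21.0, 0.7, 69.6], [22.0, 1.0, 46.5], [23.0, 1.9, 20.5]]
dir -51.345205933690856 offset mm -0.10147049485302669
ring 0.03 min at -57.5 137
ring 0.034 min at -55.0 134
ring 0.041 min at -54.5 156
ring 0.046 min at -69.5 157
side [[4.0, 4.4, 0.0], [5.0, 2.1, 0.0], [6.0, 1.1, 0.4], [7.0, 0.5, 12.4], [8.0, 0.1, 20.7], [9.0, -0.1, 28.2], [10.0, -0.2, 37.3], [11.0, -0.3, 43.6], [12.0, -0.3, 50.6], [13.0, -0.2, 57.8], [14.0, -0.2, 66.1], [15.0, -0.3, 72.4], [16.0, -0.3, 80.8], [17.0, -0.3, 91.3], [18.0, -0.4, 98.4], [19.0, -0.4, 104.6], [20.0, -0.4, 112.0], [21.0, -0.4, 112.6], [22.0, -0.4, 107.4], [23.0, -0.4, 102.2]]
dir -53.99245924597479 offset mm -0.015854347676328984
ring 0.03 min at -50.5 38
ring 0.034 min at -54.0 43
ring 0.041 min at -59.5 92
ring 0.046 min at -60.5 107
```

White line bearing: about -52.7° (top) and -54.0° (side), against -52.5° for the 45 mark. That puts the pointer within about 0.3 min, which agrees with the arm's own angle. The arm is clear, so I'll hand in.

```bash
python3 -c "
from cell import ctrl
print(ctrl.job_done())"
```

```text
the job is handed in; nothing more can be done
None
```

I wound the timer past 60 firmly against its end stop (peak about 0.34 N m, below the 0.46 N m strain limit) and turned it back. It shows 45 min to within about 0.3 min by camera, the arm is clear, and the job is handed in.

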